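Take a colorimeter reading through the third filter

ROBOT

A 6-joint arm with a two-finger parallel gripper is mounted at the origin on the work surface. World frame = base frame: x ahead of the robot, y to its left, z up, the work surface at z = 0. Lengths are in mm, angles in rad, forces in N, time in s.
With the tool pointing down it reaches from about 375 to 975 mm from the base axis. Payload 3.8 kg.
Tool frame: the origin (TCP) lies midway between the tips of the shut fingers; the grasp point (between the pads) lies 19 mm behind it; x points along the fingers, z is the direction in which the jaws open and shut, and the axes are right-handed (so a half turn about x gives the same grasp; the last joint's range is limited). The gripper opens to 88 mm and grips with 3 to 60 N. Pads are 18 mm wide; open, the fingers measure 123 mm over their backs; the gripper's body (75 mm by 187 mm) begins 45 mm behind the grasp point.
Start: joints at [1.069, 0.264, 1.604, -0, 1.274, -0.037], TCP at [302.562, 603.386, 238.706] pointing down, gripper open.
Joint ranges: [-2.63, 2.63], [-0.94, 2.18], [0.31, 2.57], [-1.31, 4.45], [0, 2.66], [-2.55, 2.55]. Speed limits (rad/s): [2.57, 2.57, 3.14, 3.14, 3.14, 3.14].

INTERFACE

Orientations are given as a 3x3 rotation matrix whose columns are the frame's x, y, z axes.
In Python, from bench import state, optics, hand_in gives the robot as it stands.
- The arm moves only by the shell command python3 -m crank 'ROWS' [FORCE]. ROWS is JSON, one flat list of numbers, 7 for each row, row after row: the shift along the tool's x, y, z in mm, then the turn, a rotation vector about the tool's x, y, z in rad, then the closure, from 0 (fully open) to 1 (shut). In form: [dx, dy, dz, wx, wy, wz, hand, dx, dy, dz, wx, wy, wz, hand, ...]. A call has 1 to 20 rows; each row is the pose to reach, as a shift and turn from the pose measured when the call began, along the tool's axes at that moment; what a row does not reach only later rows make up. A row lasts 1/10 s, in which the tool goes at most 50 mm and 8.59 degrees, less where a joint would pass 70% of its speed; a pose out of reach is approached as far as the arm can. A call with a gripper value outside its range is refused whole. The fingers move at their own pace and stop on an object; FORCE is the grip in N (left out, the last holds). Time passes only in rows, so rows that repeat a pose let the fingers close. It gives the time, the measured TCP pose, the force and the opening at its end, in the units of the state.
- state(): the state, without advancing time (a new reading comes with each control period).
- optics.capture(name): name is "scene" or "top" or "wrist"; returns the picture (384x512x3 uint8, blue, green, red); there is no depth.
- optics.camera_info(name): a dict with "fx", "fy", "cx", "cy" (pixels), "extrinsics" (4x4, takes a point from camera to world coordinates). Camera axes: x right, y up, looking along -z (the intrinsics and any distortion apply to the point x, -y, -z); pixel columns grow to the right and rows downward; lengths in mm; the calibration is good to about 2 mm. The wrist camera is an equidistant fisheye: a pixel r from the principal point sees the ray r / f radians off the axis. A picture is of the moment at which its call begins: read the wrist's pose just before it. camera_info takes no time and is no camera call; for the wrist camera it gives the pose at the moment of the call.
- hand_in(): hands the job in, once; it reports no verdict.
The state is a dict: "time_s": time; "joints": joint angles; "joint_vel": joint speeds; "tau": joint torques, N m; "position": TCP position; "eef_rot": TCP orientation; "ft_force": force on the tool from outside, world axes, zero at the start; "moment": the same for the moment, N m; "grip_width": opening from 0.0 (shut) to 1.0 (fully open).
Only numpy, scipy, OpenCV 4.12 (cv2) and the standard library are available. Lean on these libraries where they do the work, as an engineer would, in place of code of your own. Each camera call takes 0.05 s, during which the arm holds its last target. There are 200 camera calls.

TASK

Take a reading on the bench colorimeter through its third filter: slide the black filter lever back to the stop at the left end of its slot (left as seen from the robot), where the meter zeroes itself on the dark shutter, then push it out three clicks and leave it resting in the third. Then press the big round key and let it come back up. Work only by pushing with the fingertips or the outsides of the fingers, without pinching or forcing the lever; press the key only with the third filter in place, and leave the cuvettes and everything else where they are.

Things in the scene. Friction and masses are not known exactly. Their poses are not given: they have to be found in the camera images.
- colorimeter: White bench colorimeter, fixed, 240 mm deep (its x) by 320 wide (its y). Origin: centre of its underside; x from its front (nearer the robot) to its back, y to its left seen from the robot, z up. Flat front deck 65 mm above the table, x -120 to +15 mm; behind it a sloping display rises to the optics housing, 95 mm high (its black cap 112). Three small square keys on the deck are flat and not used.
- filter_lever (a joint): Lever slide, m: 0 at the left stop (itself a rest place), growing to the right (colorimeter -y). Clicks every 16 mm: first 0.016, second 0.032, third 0.048 ... sixth 0.096 at the right stop. Halfway between lies a hump (4 to 5 N to pass); past it the lever snaps into the next click, up to 8 mm ahead of the finger; let go, it falls into the nearest. Starts in the 4th, 5th or 6th.
- lever_top (a point): Centre of the top of the lever's black paddle: 22 mm (colorimeter x) by 12 mm (along the slot), top 28 mm and underside 8 mm above the deck, a 6 mm stem below. The slot lies in the deck along y at colorimeter x = -30 mm; the lever is at y = +105 mm at the stop, +9 mm at the sixth click; an engraved tick marks each rest place.
- read_key (a joint): Travel of the big round key, m: 0 up, 0.005 fully down; it counts as pressed beyond 0.0035. Springs back; starts to give at 1.5 N, fully down at 5 N.
- key_top (a point): Centre of the top of the round grey key, diameter 26 mm, top 8 mm above the deck when up; it lies at colorimeter x = -35, y = -110 mm.
- cuvette_a: Clear loose cuvette, 12.5 mm square, 45 mm tall, in the middle pocket of a strip (21 x 57 mm, 16 high) on the deck, centred at colorimeter x = -92, y = +45 mm; its top is 48 mm above the deck. Origin: centre of its underside. Leave alone.
- cuvette_b: The same, in the left pocket. Leave alone.
- beaker: Empty glass beaker, diameter 78 mm, 96 mm tall, standing left of the colorimeter; origin: centre of its underside. Leave alone.
- dye_tube_a: Blue dye tube lying on the table in front of the colorimeter, about 95 x 27 x 22 mm, long along its x; origin: centre of its underside. Leave alone.
- dye_tube_b: Dark violet dye tube, same size, lying right of the colorimeter. Leave alone.
- oil_bottle: Yellow bottle, diameter 66 mm, 190 mm tall, standing right of the colorimeter ; origin: centre of its underside. Leave alone.
- marker: Black and white marker pen, 111 mm long (its x), 14 mm thick, lying left of the colorimeter; origin: centre of its underside. Leave alone.

How it is judged (in metres and radians):
On the way, in this order (a step that is already met when the one before it is completed fails the run):
1. lever slid back to the stop (within 3 mm) (value of joint filter_lever below 0.003 m), for 0.2 s.
2. lever pushed out to the third click (within 4 mm of 0.048) and resting there, released (value of joint filter_lever between 0.044 and 0.052 m and contact force between the fingers and filter_lever below 0.2 N), for 0.3 s.
3. round key pressed (3.5 mm or more) with the lever in the third click (value of joint read_key above 0.0035 m and value of joint filter_lever between 0.044 and 0.052 m), for 0.05 s.
At the end, for the whole second after the job is handed in: The filter lever rests in the third click (joint within 4 mm of 0.048 m), still, the round key has been pressed 3.5 mm or more since and has come back up (under 1 mm) (value of joint filter_lever between 0.044 and 0.052 m and velocity of joint filter_lever between -0.01 and 0.01 m/s and value of joint read_key below 0.001 m); the robot touches nothing.
It fails at once if the round key is pressed while the lever is not in the third click (value of joint read_key above 0.0035 m and not (value of joint filter_lever between 0.042 and 0.054 m)).
It fails at once if the lever is pinched: pushed with the grasp point over the paddle's middle (within 6 mm) and less than 6 mm above its top (contact force between the fingers and filter_lever above 1 N and horizontal distance between the grasp point and lever_top below 0.006 m and z of the grasp point in the frame of lever_top below 0.006 m).
It fails at once if the lever is forced (more than 40 N) (contact force between the fingers and filter_lever above 40 N).
It fails at once if a cuvette, the beaker, a dye tube, the bottle or the marker is moved more than 15 mm, lifted or knocked over (distance of any of beaker, dye_tube_a, dye_tube_b, oil_bottle, marker, cuvette_a, cuvette_b from where it was at the start of the episode above 0.015 m or angle between any of beaker, dye_tube_a, dye_tube_b, oil_bottle, marker, cuvette_a, cuvette_b's own z axis and vertical above 0.4 rad).
It also fails if it takes over 54 s, if anything falls off the work surface, if the arm or the gripper's body presses on something with over 40 N, if the wrist force passes 120 N, or if a joint passes its speed limit or range.

## Working session

There is one attempt and no reset: what is moved stays moved. The work goes in short steps, Python scripts to look and compute and a shell command to move; the robot and the scene stay as the last step left them, time stands still between calls to the robot, and variables do not carry over. Pictures are saved under pics/ and viewed, about 8 in all and at most 12, crops included, and the job is handed in when it is done.

```bash
mkdir -p pics; python3 - <<'E'
from bench import state, optics
import cv2,numpy as np
s=state(); print(s)
for n in("scene","top"):
    cv2.imwrite(f"pics/{n}0.png",optics.capture(n)); i=optics.camera_info(n); print(n,i)
E
```

```text
{'time_s': 0.0, 'joints': array([ 1.06909502e+00,  2.64740919e-01,  1.60535522e+00, -1.42252017e-05,
        1.27372017e+00, -3.69131369e-02]), 'joint_vel': array([-0.00057434, -0.00074868,  0.00149535,  0.00137975,  0.00142931,
       -0.00012522]), 'tau': array([ 1.01636066e-03, -5.02108598e+01, -3.56869805e+01,  7.30609568e-02,
        2.92600662e-02, -1.57512809e-04]), 'position': array([302.22882488, 602.76241519, 237.40640478]), 'eef_rot': array([[-1.05747080e-03, -8.93918374e-01,  4.48228539e-01],
       [-1.95616798e-03,  4.48229781e-01,  8.93916236e-01],
       [-9.99997528e-01,  6.84800016e-05, -2.22264441e-03]]), 'ft_force': array([ 0.69456979, -0.35497106,  1.03954501]), 'moment': array([0.0011897 , 0.01452   , 0.00734935]), 'grip_width': 0.9997247935013903}
scene {'fx': 380.7010909143758, 'fy': 380.7010909143758, 'cx': 249.08025888236483, 'cy': 189.85644082668892, 'extrinsics': array([[ 4.62387742e-01, -5.22280015e-01,  7.16534132e-01,
         1.19579411e+03],
       [ 8.86635123e-01,  2.64415707e-01, -3.79423896e-01,
        -3.01039562e+02],
       [ 8.70263859e-03,  8.10745287e-01,  5.85334387e-01,
         6.04902885e+02],
       [ 0.00000000e+00,  0.00000000e+00,  0.00000000e+00,
         1.00000000e+00]])}
top {'fx': 477.23032802457345, 'fy': 477.23032802457345, 'cx': 262.6980315719363, 'cy': 189.0467461450782, 'extrinsics': array([[ 2.72823551e-02,  9.82044818e-01, -1.86664537e-01,
         3.29451466e+02],
       [-9.99404623e-01,  3.07418608e-02,  1.56632498e-02,
         5.85629050e+01],
       [ 2.11204285e-02,  1.86126071e-01,  9.82298841e-01,
         1.17796173e+03],
       [ 0.00000000e+00,  0.00000000e+00,  0.00000000e+00,
         1.00000000e+00]])}
```

View pics/top0.png

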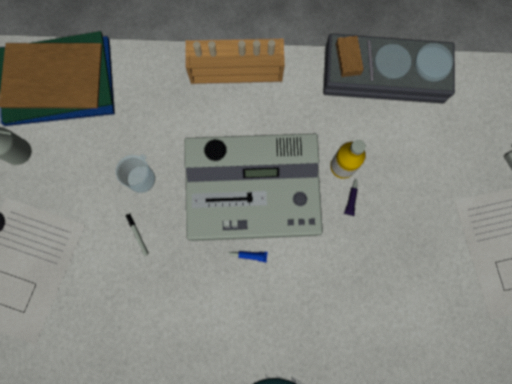

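View pics/scene0.png

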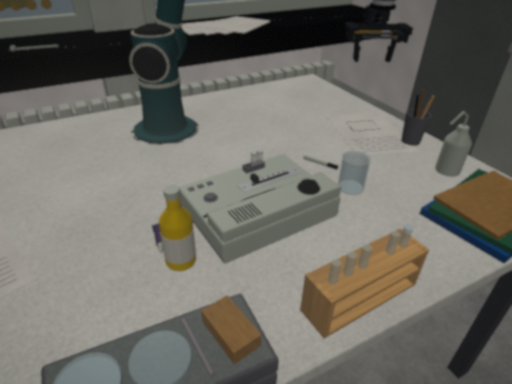

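The top view shows the colorimeter at columns 186–322 and rows 134–240. The key is near (300,198), the lever near (250,198) and the cuvettes near (235,224). I'll enlarge it once to mark the features accurately.

```bash
python3 - <<'E'
import cv2
im=cv2.imread("pics/top0.png")[128:248,176:331]
cv2.imwrite("pics/crop0.png",cv2.resize(im,None,fx=5,fy=5,interpolation=cv2.INTER_CUBIC))
E
```

```text
(no output)
```

View pics/crop0.png

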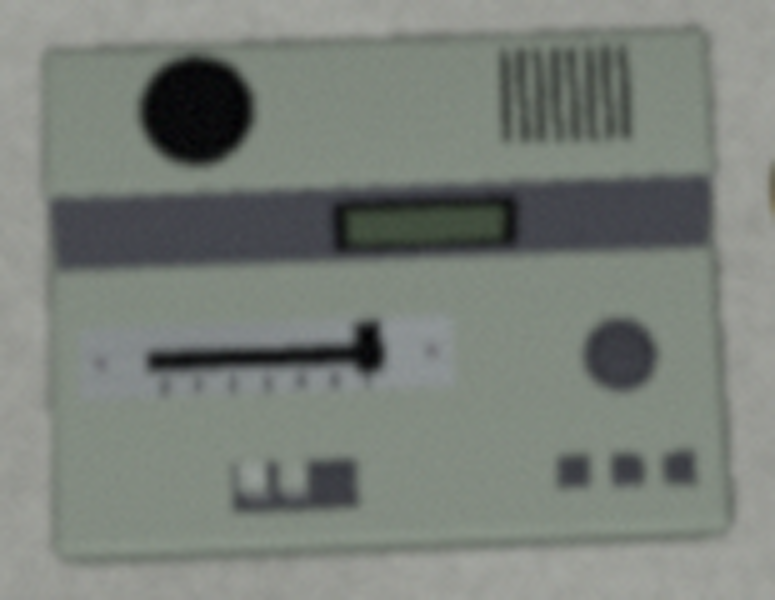

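The enlargement shows seven ticks (crop x 165 to 370), with the lever at the seventh, which is the sixth click. The key is at crop (620,354), the front deck corners at (57,558) and (730,537), and the deck's rear edge at (55,268) and (712,246).

```bash
cat > h.py <<'E'
import numpy as np, cv2
from scipy.optimize import least_squares
from bench import state, optics
def proj(i,P):
    E=i["extrinsics"]; c=(np.atleast_2d(P)-E[:3,3])@E[:3,:3]
    x,y,z=c[:,0],-c[:,1],-c[:,2]
    return x,y,z
def pin(i,P):
    x,y,z=proj(i,P); return np.c_[i["cx"]+i["fx"]*x/z,i["cy"]+i["fy"]*y/z]
def fish(i,P):
    x,y,z=proj(i,P); r=np.hypot(x,y); k=np.arctan2(r,z)/np.maximum(r,1e-9)
    return np.c_[i["cx"]+i["fx"]*x*k,i["cy"]+i["fy"]*y*k]
def w(p,M):
    M=np.atleast_2d(M); c,s=np.cos(p[2]),np.sin(p[2])
    return np.c_[p[0]+c*M[:,0]-s*M[:,1],p[1]+s*M[:,0]+c*M[:,1],M[:,2]]
def fit(i,f,M,uv,p0):
    r=least_squares(lambda p:(f(i,w(p,M))-uv).ravel(),p0,x_scale=[10,10,.1],loss="soft_l1")
    return r.x,(f(i,w(r.x,M))-uv)
E
python3 - <<'E'
from h import *
M=np.array([[-35,-110,73],[-120,160,65],[-120,-160,65],[15,160,65],[15,-160,65],[-30,9,93]],float)
c=np.array([[620,354],[57,558],[730,537],[55,268],[712,246],[369,347]],float)
uv=np.array([176,128])+(c+.5)/5-.5
i=optics.camera_info("top")
p,r=fit(i,pin,M,uv,[550,30,0]); print(p,np.rad2deg(p[2])); print(r.round(2))
np.save("p.npy",p)
for n,m in dict(lever6=[-30,9,93],lever0=[-30,105,93],key=[-35,-110,73],cuvA=[-92,45,113]).items(): print(n,w(p,m).round(1))
E
```

```text
[5.47591944e+02 6.47618185e+01 6.31648897e-02] 3.6190815936493306
[[ 0.33  0.07]
 [-1.58 -0.33]
 [ 1.14 -0.81]
 [-1.52  0.69]
 [ 1.4   0.95]
 [-0.18 -0.47]]
lever6 [[517.1  71.9  93. ]]
lever0 [[511.  167.7  93. ]]
key [[519.6 -47.2  73. ]]
cuvA [[452.9 103.9 113. ]]
```

```bash
cat >> h.py <<'E'
def go(m,p=None):
    """tool-axis shift (mm) and wx to reach colorimeter point m with jaws along colorimeter y"""
    p=np.load("p.npy") if p is None else p
    s=state(); R=s["eef_rot"]; T=w(p,m)[0]
    c,q=np.cos(p[2]),np.sin(p[2])
    G=np.array([[0,-c,-q],[0,-q,c],[-1,0,0]],float)
    if np.linalg.det(G)<0: G[:,1]*=-1
    d=R.T@(T-s["position"]); rv=cv2.Rodrigues(R.T@G)[0].ravel()
    inv=w([0,0,-p[2]],np.r_[s["position"][:2]-p[:2],0])[0][:2]
    print("t",round(s["time_s"],2),"now col xy",inv.round(1),"z",s["position"][2].round(1),"F",s["ft_force"].round(1),"shift",d.round(1),"turn",rv.round(3),"grip",round(s["grip_width"],2))
E
python3 - <<'E'
from h import *
go([-30,-27,190])
i=optics.camera_info("top")
# bottle base estimate: pixel of base on table plane
E=i["extrinsics"]
for n,u,v in (("bottle base~",343,172),("bottle cap z190",358,147)):
    d=E[:3,:3]@np.array([(u-i["cx"])/i["fx"],-(v-i["cy"])/i["fy"],-1]); z=190 if "cap" in n else 0
    X=E[:3,3]+d*(z-E[2,3])/d[2]; p=np.load("p.npy"); print(n,X.round(0),w([0,0,-p[2]],np.r_[X[:2]-p[:2],0])[0].round(0))
E
```

```text
t 0.1 now col xy [-210.9  552.5] z 237.5 F [ 0.3 -0.1 -0.1] shift [  48.3 -448.2 -409.4] turn [-0.528 -0.002 -0.001] grip 1.0
bottle base~ [ 604. -163.    0.] [  42. -231.    0.]
bottle cap z190 [ 616. -160.  190.] [  54. -228.    0.]
```

```bash
python3 -m crank '[5,-45,-41,-0.05,0,0,1, 10,-90,-82,-0.1,0,0,1, 14,-134,-123,-0.16,0,0,1, 18,-179,-164,-0.22,0,0,1, 22,-224,-205,-0.28,0,0,1, 26,-269,-246,-0.34,0,0,1, 30,-314,-287,-0.4,0,0,1, 35,-359,-328,-0.46,0,0,1, 40,-404,-369,-0.5,0,0,1, 45,-440,-400,-0.528,0,0,1, 48,-448,-409,-0.528,0,0,1, 48,-448,-409,-0.528,0,0,1, 48,-448,-409,-0.528,0,0,1, 48,-448,-409,-0.528,0,0,1]' 20
python3 - <<'E'
from h import *
go([-30,-27,190])
i=optics.camera_info("wrist"); im=optics.capture("wrist")
print({k:i[k] for k in("fx","cx","cy")})
p=np.load("p.npy")
im=cv2.resize(im,None,fx=1.5,fy=1.5,interpolation=cv2.INTER_CUBIC)
for m in ([-30,9,93],[-30,105,65],[-35,-110,73],[-120,160,65],[-120,-160,65],[-92,45,113]):
    u=fish(i,w(p,m))[0]; print(m,u.round(1)); cv2.drawMarker(im,tuple((u*1.5).astype(int).tolist()),(0,0,255),0,8,1)
cv2.imwrite("pics/w1.png",im)
E
```

```text
time_s: 1.5
position: [519.2, 34.8, 189.6]
eef_rot: [[-0.002, -0.998, -0.059], [-0.002, -0.059, 0.998], [-1.0, 0.003, -0.001]]
ft_force: [-0.1, 0.0, -0.7]
grip_width: 0.006
t 1.5 now col xy [-30.2 -28.1] z 189.6 F [-0.1  0.  -0.7] shift [-0.4 -0.2  1.1] turn [-0.004 -0.001 -0.003] grip 0.01
{'fx': 297.3186396354542, 'cx': 254.68056216675348, 'cy': 192.18478853048518}
[-30, 9, 93] [297.8 195.1]
[-30, 105, 65] [385.6 185.6]
[-35, -110, 73] [169.1 183.5]
[-120, 160, 65] [438.6 102.2]
[-120, -160, 65] [117.8  97.4]
[-92, 45, 113] [349.5 127.5]
```

View pics/w1.png

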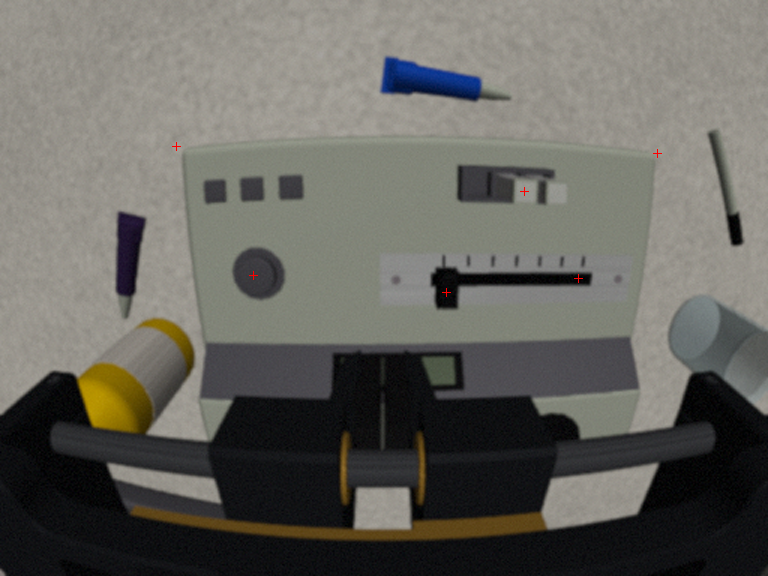

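The wrist view agrees with the estimate to about 4 mm. It shows the key at (258,272), the stop's slot position at (584,279), the sixth at (444,279) and the paddle top at about (447,290), in the 1.5x picture. I'll refit with these points.

```bash
python3 - <<'E'
from h import *
M=np.array([[-35,-110,73],[-30,105,65],[-30,9,65],[-30,9,93],[-120,160,65],[-120,-160,65]],float)
uv=np.array([[258,272],[584,279],[444,279],[447,290],[656,157],[183,152]])/1.5
i=optics.camera_info("wrist")
p0=np.load("p.npy"); p,r=fit(i,fish,M,uv,p0); print(p0,p); print(r.round(1))
np.save("p.npy",p)
go([-30,-27,79]); go([-30,79,79])
E
```

```text
[5.47591944e+02 6.47618185e+01 6.31648897e-02] [5.47262168e+02 6.83468747e+01 5.81639267e-02]
[[-0.6  1.5]
 [-1.9  0.4]
 [ 0.2 -0.3]
 [ 2.4  1.9]
 [ 3.3 -1.1]
 [-1.5 -5.2]]
t 1.55 now col xy [-30.1 -30.5] z 189.8 F [-0.6  0.3  0.2] shift [110.8  -0.4   3.6] turn [ 0.003 -0.001 -0.002] grip 0.01
t 1.55 now col xy [-30.1 -30.5] z 189.8 F [-0.6  0.3  0.2] shift [110.7  -0.7 109.6] turn [ 0.003 -0.001 -0.002] grip 0.01
```

```bash
python3 -m crank '[30,0,0,0,0,0,1, 60,0,0,0,0,0,1, 90,0,0,0,0,0,1, 109,0,0,0,0,0,1, 109,0,0,0,0,0,1]'
python3 -m crank '[0,0,5,0,0,0,1, 0,0,8,0,0,0,1, 0,0,11,0,0,0,1, 0,0,14,0,0,0,1]'; python3 -c "
from h import *
go([-30,80,80])"
```

```text
time_s: 2.05
position: [515.2, 38.0, 77.7]
eef_rot: [[-0.009, -0.998, -0.064], [-0.001, -0.064, 0.998], [-1.0, 0.009, -0.0]]
ft_force: [-0.7, 0.4, 0.1]
grip_width: 0.01
time_s: 2.45
position: [515.2, 52.5, 79.0]
eef_rot: [[-0.007, -0.998, -0.064], [-0.001, -0.064, 0.998], [-1.0, 0.007, -0.0]]
ft_force: [0.4, -4.2, 0.7]
grip_width: 0.005
t 2.45 now col xy [-32.9 -14. ] z 79.0 F [ 0.4 -4.2  0.7] shift [-1.  -3.5 93.9] turn [ 0.006 -0.    -0.007] grip 0.01
```

```bash
python3 -m crank '[0,-1,8,0,0,0,1, 0,-2,16,0,0,0,1, 0,-3,24,0,0,0,1, 0,-3,32,0,0,0,1, 0,-3,40,0,0,0,1, 0,-3,48,0,0,0,1, 0,-3,56,0,0,0,1, 0,-3,64,0,0,0,1, 0,-3,72,0,0,0,1, 0,-3,80,0,0,0,1, 0,-3,86,0,0,0,1, 0,-3,90,0,0,0,1, 0,-3,90,0,0,0,1]'; python3 - <<'E'
from h import *
go([-30,81,80])
i=optics.camera_info("wrist"); im=optics.capture("wrist")
cv2.imwrite("pics/w2.png",cv2.resize(im,None,fx=1.5,fy=1.5,interpolation=cv2.INTER_CUBIC))
E
```

```text
time_s: 3.75
position: [512.3, 143.3, 78.9]
eef_rot: [[-0.007, -0.998, -0.065], [-0.0, -0.065, 0.998], [-1.0, 0.007, 0.0]]
ft_force: [0.1, 0.4, -0.3]
grip_width: 0.002
t 3.75 now col xy [-30.5  76.9] z 78.9 F [ 0.1  0.4 -0.3] shift [-1.1 -0.6  4.1] turn [ 0.007  0.    -0.007] grip 0.0
```

View pics/w2.png

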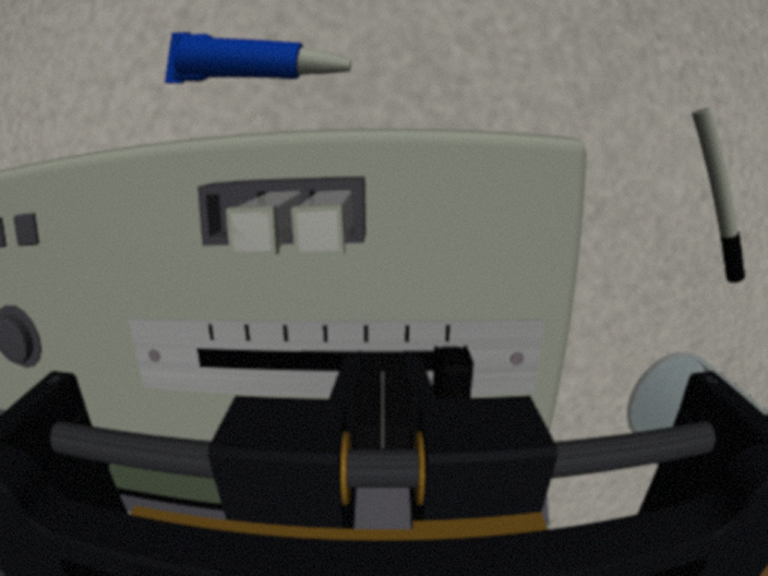

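The picture shows the paddle at the last tick (448,333), with the finger backs close to its right side. The force is near zero, so the lever snapped ahead into the stop. I'll nudge it gently to be sure.

```bash
python3 -m crank '[0,0,1,0,0,0,1, 0,0,2,0,0,0,1, 0,0,3,0,0,0,1, 0,0,3,0,0,0,1, 0,0,3,0,0,0,1]'; python3 -c "
from h import *
go([-30,81,80])"
```

```text
time_s: 4.3
position: [512.1, 145.9, 78.9]
eef_rot: [[-0.007, -0.998, -0.065], [-0.0, -0.065, 0.998], [-1.0, 0.007, -0.0]]
ft_force: [0.5, 0.7, -0.5]
grip_width: 0.003
t 4.3 now col xy [-30.6  79.5] z 78.9 F [ 0.5  0.7 -0.5] shift [-1.1 -0.6  1.5] turn [ 0.006 -0.    -0.007] grip 0.0
```

```bash
for k in 1 2 3; do python3 -m crank '[0,0,0.5,0,0,0,1, 0,0,1,0,0,0,1, 0,0,1,0,0,0,1]' | grep -E "posi|force"; done
```

```text
position: [512.1, 147.0, 78.9]
ft_force: [-0.8, -0.3, -0.2]
position: [512.0, 148.0, 78.9]
ft_force: [0.4, 0.4, -0.5]
position: [512.0, 148.3, 78.9]
ft_force: [0.3, -3.9, 0.4]
```

The finger met solid resistance at 3.9 N, 96 mm from the first contact, so the lever is at the stop. Next I'll go over to its left side.

```bash
python3 -m crank '[0,0,-5,0,0,0,1, 0,0,-8,0,0,0,1, -35,0,-8,0,0,0,1, -65,0,-8,0,0,0,1, -65,0,25,0,0,0,1, -65,0,58,0,0,0,1, -65,0,63,0,0,0,1, -65,0,63,0,0,0,1]'; python3 - <<'E'
from h import *
go([-30,145,79])
i=optics.camera_info("wrist"); im=optics.capture("wrist")
cv2.imwrite("pics/w3.png",cv2.resize(im,None,fx=1.5,fy=1.5,interpolation=cv2.INTER_CUBIC))
E
```

```text
time_s: 6.0
position: [508.1, 212.0, 143.7]
eef_rot: [[-0.007, -0.998, -0.067], [-0.002, -0.067, 0.998], [-1.0, 0.007, -0.001]]
ft_force: [0.3, 0.9, -0.2]
grip_width: 0.01
t 6.0 now col xy [-30.8 145.7] z 143.7 F [ 0.3  0.9 -0.2] shift [64.7 -1.2 -0.6] turn [ 0.009 -0.001 -0.007] grip 0.01
```

View pics/w3.png

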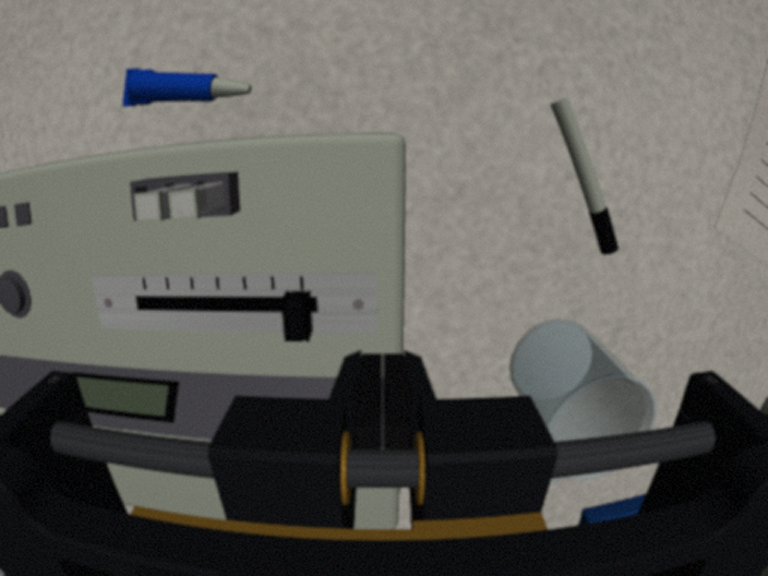

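The lever stays at the stop tick (302,283) and the beaker is well clear. I'll descend and push right, stopping just past the second click first.

```bash
python3 -m crank '[30,0,0,0,0,0,1, 55,-1,0,0,0,0,1, 64,-1,0,0,0,0,1, 64,-1,0,0,0,0,1, 64,-1,0,0,0,0,1]' | grep -E "posi|force"
python3 -m crank '[0,0,-6,0,0,0,1, 0,0,-12,0,0,0,1, 0,0,-17,0,0,0,1, 0,0,-22,0,0,0,1, 0,0,-26,0,0,0,1, 0,0,-30,0,0,0,1, 0,0,-34,0,0,0,1, 0,0,-38,0,0,0,1, 0,0,-42,0,0,0,1, 0,0,-46,0,0,0,1, 0,0,-50,0,0,0,1, 0,0,-50,0,0,0,1]'; python3 - <<'E'
from h import *
go([-30,84,79])
i=optics.camera_info("wrist"); im=optics.capture("wrist")
cv2.imwrite("pics/w4.png",cv2.resize(im,None,fx=1.5,fy=1.5,interpolation=cv2.INTER_CUBIC))
E
```

```text
position: [509.1, 210.7, 80.1]
ft_force: [0.5, -0.3, -0.2]
time_s: 7.75
position: [512.3, 159.9, 80.0]
eef_rot: [[-0.007, -0.998, -0.065], [-0.003, -0.065, 0.998], [-1.0, 0.008, -0.002]]
ft_force: [0.1, -0.8, -0.4]
grip_width: 0.001
t 7.75 now col xy [-29.6  93.5] z 80.0 F [ 0.1 -0.8 -0.4] shift [ 1.1  0.4 -9.5] turn [ 0.007 -0.002 -0.008] grip 0.0
```

View pics/w4.png

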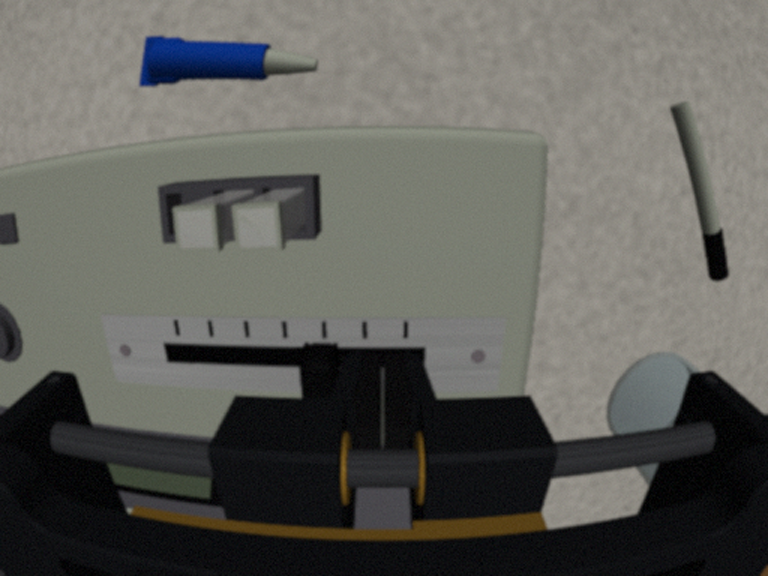

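The lever is at the third tick from the stop end (324,330), the second click, as planned. I'll push a further 9 mm slowly to pass one more hump.

```bash
python3 -m crank '[0,0,-2,0,0,0,1, 0,0,-4,0,0,0,1, 0,0,-5,0,0,0,1, 0,0,-6,0,0,0,1, 0,0,-7,0,0,0,1, 0,0,-8,0,0,0,1, 0,0,-9,0,0,0,1, 0,0,-9,0,0,0,1]'; python3 - <<'E'
from h import *
go([-30,84,79])
i=optics.camera_info("wrist"); im=optics.capture("wrist")
cv2.imwrite("pics/w5.png",cv2.resize(im,None,fx=1.5,fy=1.5,interpolation=cv2.INTER_CUBIC))
E
```

```text
time_s: 8.6
position: [512.9, 150.8, 80.1]
eef_rot: [[-0.007, -0.998, -0.065], [-0.003, -0.065, 0.998], [-1.0, 0.007, -0.003]]
ft_force: [0.5, 0.8, -0.8]
grip_width: 0.002
t 8.6 now col xy [-29.5  84.3] z 80.1 F [ 0.5  0.8 -0.8] shift [ 1.1  0.5 -0.3] turn [ 0.007 -0.003 -0.007] grip 0.0
```

View pics/w5.png

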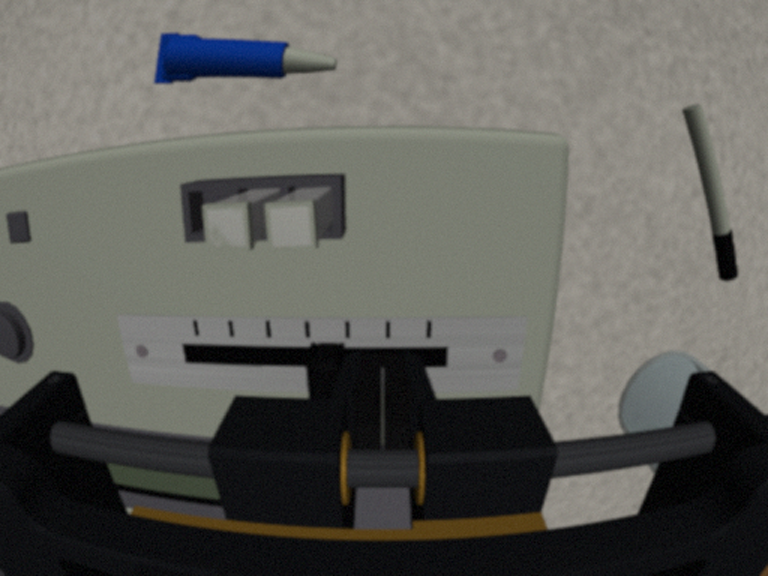

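The paddle, at (327,350), is halfway between the second-click tick (347) and the third-click tick (307). It is at the hump, so 4 mm more should carry it over.

```bash
python3 -m crank '[0,0,-1,0,0,0,1, 0,0,-2,0,0,0,1, 0,0,-3,0,0,0,1, 0,0,-4,0,0,0,1, 0,0,-4,0,0,0,1, 0,0,-4,0,0,0,1]'
python3 -m crank '[0,0,5,0,0,0,1, 0,0,12,0,0,0,1, 0,0,16,0,0,0,1, 0,0,16,0,0,0,1]' | grep -E "posi|force"; python3 - <<'E'
from h import *
go([-30,84,79])
i=optics.camera_info("wrist"); im=optics.capture("wrist")
cv2.imwrite("pics/w6.png",cv2.resize(im,None,fx=1.5,fy=1.5,interpolation=cv2.INTER_CUBIC))
E
```

```text
time_s: 9.25
position: [513.1, 146.7, 80.1]
eef_rot: [[-0.007, -0.998, -0.065], [-0.003, -0.065, 0.998], [-1.0, 0.008, -0.003]]
ft_force: [-0.2, 0.5, -0.4]
grip_width: 0.007
position: [512.1, 163.5, 80.1]
ft_force: [-0.4, 0.9, 0.3]
t 9.65 now col xy [-29.6  97. ] z 80.1 F [-0.4  0.9  0.3] shift [  1.1   0.5 -13. ] turn [ 0.008 -0.003 -0.007] grip 0.01
```

View pics/w6.png

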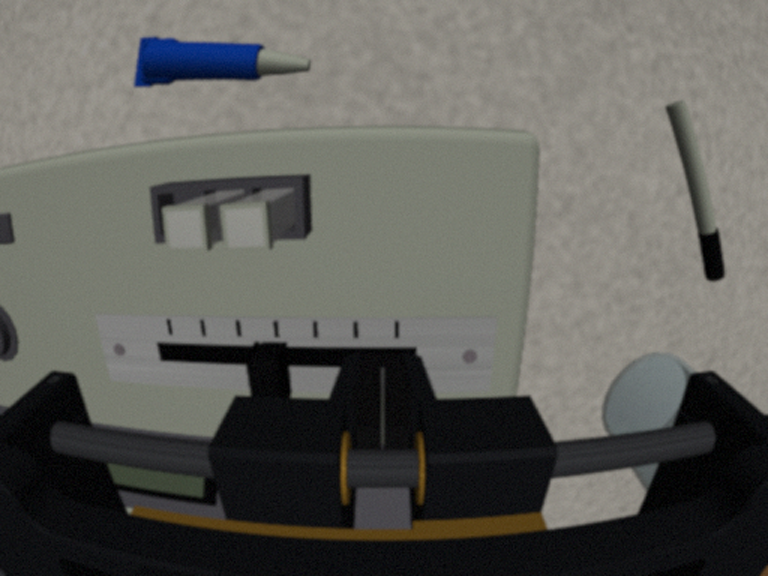

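The paddle now sits over the third-click tick (276,328) with the fingers clear. Next I'll rise, travel above the key, and turn the gripper away from the bottle.

```bash
python3 -m crank '[-35,0,0,0,0,0,1, -65,0,0,0,0,0,1, -70,2,-40,0.12,0,0,1, -70,4,-80,0.24,0,0,1, -70,6,-120,0.36,0,0,1, -70,7,-160,0.48,0,0,1, -70,9,-195,0.5,0,0,1, -70,9,-205,0.5,0,0,1, -70,9,-205,0.5,0,0,1, -70,9,-205,0.5,0,0,1]'; python3 - <<'E'
from h import *
go([-36,-110,75])
i=optics.camera_info("wrist"); im=optics.capture("wrist")
p=np.load("p.npy"); im=cv2.resize(im,None,fx=1.5,fy=1.5,interpolation=cv2.INTER_CUBIC)
for m in ([-35,-110,73],[-30,57,93]):
    u=fish(i,w(p,m))[0]; print((u*1.5).round(1))
T=state()["position"]; print("under tcp at z73",(fish(i,[T[0],T[1],73])[0]*1.5).round(1))
cv2.imwrite("pics/w7.png",im)
E
```

```text
time_s: 10.7
position: [517.0, -41.1, 150.6]
eef_rot: [[-0.008, -0.907, 0.421], [-0.003, 0.421, 0.907], [-1.0, 0.006, -0.006]]
ft_force: [0.2, 1.0, 0.5]
grip_width: 0.005
t 10.7 now col xy [ -36.6 -107.5] z 150.6 F [0.2 1.  0.5] shift [75.6 -2.1 -1.5] turn [-0.492 -0.004 -0.007] grip 0.01
[381.4 308.6]
[666.6 186.6]
under tcp at z73 [384.9 303.9]
```

View pics/w7.png

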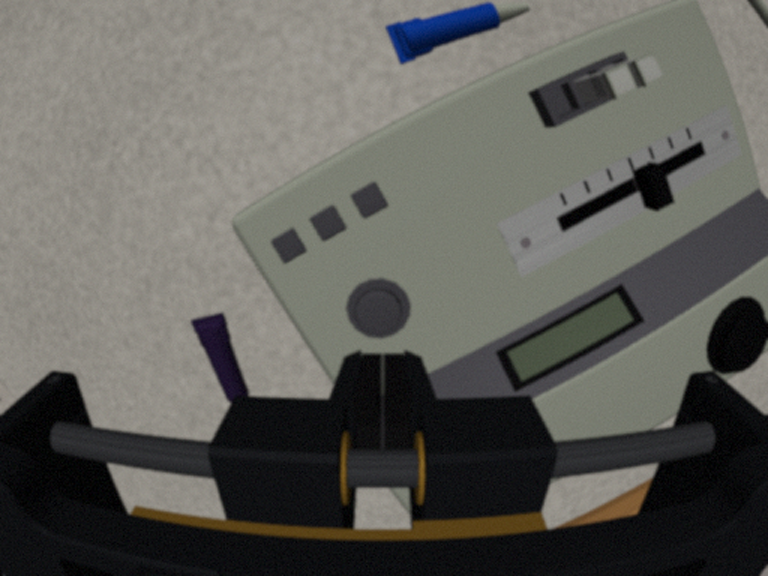

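The key is at (379,308), about 4 mm from the point under the TCP, and the lever is still in the third click. I'll correct that offset and press in small steps.

```bash
python3 -m crank '[35,-2,-2,0,0,0,1, 65,-2,-2,0,0,0,1, 72,-2,-2,0,0,0,1, 75,-2,-2,0,0,0,1, 75,-2,-2,0,0,0,1]'
python3 -m crank '[2,0,0,0,0,0,1, 4,0,0,0,0,0,1, 5,0,0,0,0,0,1, 5,0,0,0,0,0,1]'
```

```text
time_s: 11.25
position: [518.0, -42.8, 76.1]
eef_rot: [[-0.007, -0.908, 0.419], [-0.003, 0.419, 0.908], [-1.0, 0.005, -0.005]]
ft_force: [-0.3, -0.3, 0.4]
grip_width: 0.008
time_s: 11.65
position: [519.2, -42.9, 72.2]
eef_rot: [[-0.004, -0.908, 0.419], [-0.003, 0.419, 0.908], [-1.0, 0.003, -0.004]]
ft_force: [1.9, 0.7, 2.3]
grip_width: 0.006
```

```bash
python3 -m crank '[1,0,0,0,0,0,1, 2,0,0,0,0,0,1, 3,0,0,0,0,0,1, 3,0,0,0,0,0,1]' | grep -E "posi|force"; python3 -m crank '[0.5,0,0,0,0,0,1, 1,0,0,0,0,0,1, 1,0,0,0,0,0,1]'| grep -E "posi|force"
```

```text
position: [519.2, -42.9, 69.2]
ft_force: [0.1, 1.1, 3.7]
position: [519.3, -42.9, 68.4]
ft_force: [-2.1, -0.1, 5.5]
```

```bash
python3 -m crank '[0.5,0,0,0,0,0,1, 1,0,0,0,0,0,1, 1,0,0,0,0,0,1]'| grep -E "posi|force"; python3 -m crank '[-10,0,0,0,0,0,1, -45,0,0,0,0,0,1, -85,0,0,0,0,0,1, -120,0,0,0,0,0,1, -130,0,0,0,0,0,1, -130,0,0,0,0,0,1]'
python3 - <<'E'
from h import *
im=optics.capture("wrist"); go([-36,-110,75])
cv2.imwrite("pics/w8.png",cv2.resize(im,None,fx=1.5,fy=1.5,interpolation=cv2.INTER_CUBIC))
E
```

```text
position: [519.3, -42.9, 68.3]
ft_force: [-4.1, 1.4, 11.2]
time_s: 13.25
position: [521.0, -42.9, 199.9]
eef_rot: [[-0.001, -0.908, 0.419], [-0.003, 0.419, 0.908], [-1.0, -0.001, -0.003]]
ft_force: [-0.3, -0.3, -1.3]
grip_width: 0.008
t 13.3 now col xy [ -34.  -109.2] z 197.9 F [-0.4  0.4 -0.4] shift [122.9   1.   -1.1] turn [-0.491 -0.004 -0.004] grip 0.0
```

View pics/w8.png

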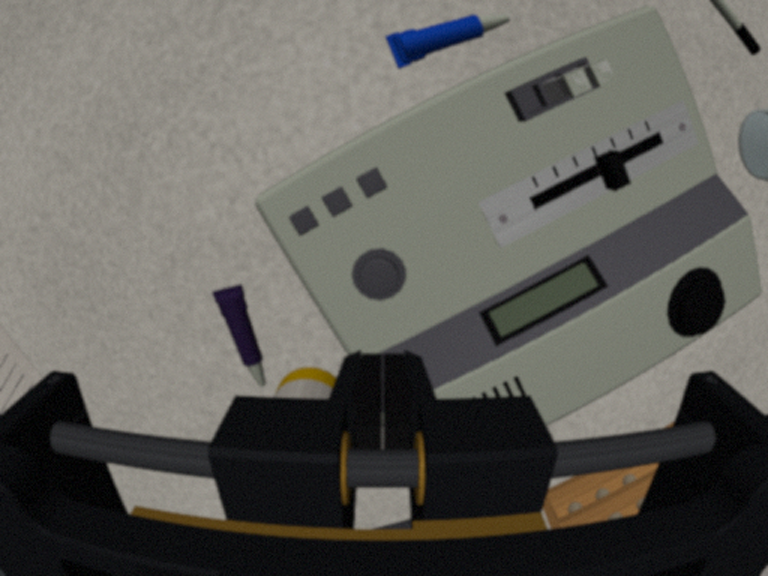

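The key bottomed out (11 N, no further travel) and is back up. The lever is at the fourth mark from the stop end, the third click, and the arm is clear at z ≈ 200 mm.

```bash
python3 -c "
from bench import hand_in
print(hand_in())"
```

```text
the job is handed in; nothing more can be done
None
```

I took the reading through the third filter and handed the job in at about 13 s. No verdict is reported.

- **Lever to the stop:** It started in the sixth click. I pushed it left with the outside of the shut fingers until it met firm resistance at about 4 N. That was 96 mm from first contact, and the picture showed it at the stop tick.
- **Lever to the third click:** I pushed it back from the other side. My estimate of the finger width was about 4 mm off, so the first push stopped on the last hump. Another 4 mm carried it over, and I backed off. The pictures then showed it in the third click.
- **Key:** I pressed it until it bottomed: about 5 mm of travel and 5.5 N, rising to 11 N with no further movement. Then I lifted clear.
- **Last check:** The final picture shows the lever still in the third click, the key apparently back up, and the arm clear about 200 mm above the table. The dye tubes look undisturbed, and so do the cuvettes. The bottle, beaker and marker were only partly in view. I judged the lever and key by picture and force, as their joint values can't be read.

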